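# Air the red culture dish

## Robot

A 6-joint arm with a two-finger parallel gripper is mounted at the origin on a cart in front of the work surface, level with it; the furniture and walls round the work are solid. World frame = base frame: x ahead of the robot, y to its left, z up, the work surface at z = 0. Lengths are in mm, angles in rad, forces in N, time in s.
With the tool pointing down it reaches from about 350 to 875 mm from the base axis. Payload 4.2 kg.
Tool frame: the origin (TCP) lies where the fingers leave the gripper's body, on its centre line; the fingertips stand 73 mm ahead of it and the grasp point (between the pads) lies 54 mm ahead of it; z points along the fingers, y is the direction in which the jaws open and shut (so a half turn about z gives the same grasp; the last joint's range is limited). The gripper opens to 85 mm and grips with 20 to 120 N. Pads are 22 mm wide; open, the fingers measure 114 mm over their backs; the gripper's body (76 mm by 85 mm) begins 54 mm behind the grasp point. The pads swing forward as they close: fully open they stand 13 mm farther back than shut.
Start: joints at [-0.934, 0.385, 0.008, 0, -1.194, -0.259], TCP at [230.562, -580.897, 303.912] pointing down, gripper open.
Joint ranges: [-3.14, 3.14], [-1.21, 2.06], [-1.07, 1.41], [-3.16, 2.05], [-2.99, -0.16], [-3.1, 3.1]. Speed limits (rad/s): [2.79, 2.79, 3.14, 3.14, 3.14, 3.14].

## Interface

Orientations are given as a unit quaternion [x, y, z, w].
In Python, from bench import arm gives the robot as it stands.
- The arm moves only by the tool apply_moves, never from a script. Its argument "increments" is a list that holds one entry, the list of rows, each a list of 7 numbers: the shift along the tool's x, y, z scaled (see below), then the turn, a rotation vector about the tool's x, y, z scaled (see below), then the gripper's target within -1 to 1 (fully open at 1, half-way at 0, shut at -1). A call has 1 to 10 rows; each row is the pose to reach, as a shift and turn from the pose commanded when the call began, along the tool's axes at that moment; what a row does not reach only later rows make up. The controller multiplies each number of a shift by 100 mm and each number of a turn by 0.5 rad. A row lasts 1/10 s, in which the tool goes at most 50 mm and 8.59 degrees, less where a joint would pass 70% of its speed; a pose out of reach is approached as far as the arm can. A call with a number of a shift or a turn outside -1 to 1 is refused whole. A call with a gripper value outside its range is refused whole. The fingers move at their own pace and stop on an object; the grip force is fixed at half the most. Time passes only in rows, so rows that repeat a pose let the fingers close. It gives the time, the measured TCP pose, the force and the opening at its end, in the units of the state.
- arm.read_state(): the state, without advancing time (a new reading comes with each control period).
- arm.get_image(name): name is "scene" or "top" or "wrist"; returns a dict with "img" (400x640x3 uint8, red, green, blue), "fx", "fy", "cx", "cy" (pixels), "pose" (4x4, takes a point from camera to world coordinates). Camera axes: x right, y up, looking along -z (the intrinsics and any distortion apply to the point x, -y, -z); pixel columns grow to the right and rows downward; lengths in mm; the calibration is good to about 2 mm. A picture is of the moment at which its call begins. There is no depth.
- arm.job_done(): hands the job in, once; it reports no verdict.
Trained networks look in a picture, given as the dict that the camera call returned (one of the last four; its "shot" number tells which), for a name from the list of things; names that differ only in an ending like _2 or _b are one class to them, and where a whole thing is asked for, a point or a joint stands for the part that bears it (a point fixed in the world has none). Each returns a list of dicts, best first, with "conf" (0 to 1); they miss things now and then, are a little off and sometimes report something else, mostly with a low value. They report only what shows in the picture. A call takes as long as a camera call. They do not tell look-alikes from the thing itself.
- arm.outline_of(label, picture): "pixels" (400x640 bool, what is visible of it) and "box" ([centre column, centre row, width, height] in pixels, round what is visible of it).
- arm.mark_of(label, picture): "at" ([column, row] in pixels: a listed point, or the origin of a listed thing).
The state is a dict: "clock": time; "joints": joint angles; "joint_vel": joint speeds; "joint_efforts": joint torques, N m; "position": TCP position; "ee_rot": TCP orientation; "contact_force": force on the tool from outside, world axes, zero at the start; "wrist_torque": the same for the moment, N m; "gripper_width": finger opening in mm.
Only numpy, scipy, OpenCV 4.12 (cv2) and the standard library are available. Lean on these libraries where they do the work, as an engineer would, in place of code of your own. Each camera call takes 0.05 s, during which the arm holds its last target.

## Task

Air the culture dish with the red gel: tip its lid up by one edge first (about ten degrees, while the lid is still down at the dish), then raise the whole lid just clear, about two to three centimetres above its seat and staying over the dish. Lower it again onto the dish, centred and flat, before letting go, and leave the lid of the yellow dish alone.

Things in the scene. Friction and masses are not known exactly. Their poses are not given: they have to be found in the camera images.
- dish_red: The dish to air: clear round dish base, 50 mm across, 14 mm high, with red gel, clipped on a fixed grey pedestal (foot 90 mm across and 8 mm high, column and cup at most 46 mm across). Origin: centre of the pedestal's underside, on the worktop; z up. The dish stands 30 to 44 mm (its rim) above the origin and cannot move.
- lid_red: Loose clear round lid on the red dish: 60 mm across, 8 mm high, top 2 mm thick, skirt 57 mm across inside (3.5 mm loose all round the dish), 25 g. Origin: centre of the skirt's lower edge, z up. Seated: origin 38 mm above the dish's origin, lid top 46 mm above the worktop. Grip it from above across the 60 mm, on the skirt; free space beside the dish below the skirt, down to the foot.
- lid_yellow: The same kind of lid on a second dish of the same make that holds yellow gel, on its own pedestal, at the same height; origin as for the red one's lid. Not to be disturbed. The two dishes may have changed places.
Mind the look-alikes: they are no part of the job. Leave any turquoise look-alike of the lid_red alone.

How it is judged (in metres and radians):
On the way, in this order (a step that is already met when the one before it is completed fails the run):
1. one edge of the red dish's lid is tipped up (over 5 degrees) while the lid's centre is less than 12 mm above its seat (angle between lid_red's own z axis and vertical above 0.09 rad and z of lid_red in the frame of dish_red below 0.05 m and horizontal distance between lid_red and dish_red below 0.02 m), for 0.1 s.
2. the whole lid is held clear of the dish, more than 14 mm above its seat, within 25 mm of the dish's centre (z of lid_red in the frame of dish_red above 0.052 m and horizontal distance between lid_red and dish_red below 0.025 m and contact force between lid_red and dish_red below 0.02 N and contact force between the fingers and lid_red above 0.3 N), for 0.2 s.
3. the lid is brought down, still held, to within 7 mm of its seat (z of lid_red in the frame of dish_red below 0.045 m and horizontal distance between lid_red and dish_red below 0.015 m and contact force between the fingers and lid_red above 0.3 N), for 0.05 s.
At the end, for the whole second after the job is handed in: The red dish's lid lies on its dish: centres within 10 mm, lid no more than 3.5 mm above its seated height, level within about 6 degrees, released and at rest (horizontal distance between lid_red and dish_red below 0.01 m and z of lid_red in the frame of dish_red between 0.034 and 0.0415 m and angle between lid_red's own z axis and vertical below 0.1 rad and linear speed of lid_red below 0.02 m/s and contact force between the fingers and lid_red below 0.05 N); the robot touches nothing.
It fails at once if the lid of the yellow dish is moved more than 8 mm (distance of lid_yellow from where it was at the start of the episode above 0.008 m).
It fails at once if the red dish's lid is raised more than 60 mm above its seat (z of lid_red in the frame of dish_red above 0.098 m).
It fails at once if the red dish's lid is taken more than 50 mm aside from its dish (horizontal distance between lid_red and dish_red above 0.05 m).
It also fails if it takes over 38 s, if anything falls off the work surface, if the arm or the gripper's body presses on something with over 40 N, if the wrist force passes 120 N, or if a joint passes its speed limit or range.

## Working session

There is one attempt and no reset: what is moved stays moved. The work goes in short steps, Python scripts to look and compute and a tool call to move; the robot and the scene stay as the last step left them, time stands still between calls to the robot, and variables do not carry over. Pictures are saved under pics/ and viewed, and the job is handed in when it is done.

Besides the shell and the picture viewer there is one more tool, called after "Request:" as name(argument=value, ...) on one line, values as JSON. apply_moves: Moves the arm, as the interface text tells. Shifts and turns lie within -1 to 1; 1 stands for 100 mm of shift or 0.5 rad of turn. Its arguments: {"type":"object","properties":{"increments":{"type":"array"}},"required":["increments"]}

```bash
mkdir -p pics; ls
cat > h.py <<'E'
import numpy as np, cv2
from bench import arm
from scipy.spatial.transform import Rotation as R
def save(p,n): cv2.imwrite('pics/'+n,cv2.cvtColor(p['img'],cv2.COLOR_RGB2BGR))
def ray(p,u,v):
    T=np.array(p['pose']); d=np.array([(u-p['cx'])/p['fx'],-(v-p['cy'])/p['fy'],-1.0])
    return T[:3,3],T[:3,:3]@d
def atz(p,u,v,z):
    o,d=ray(p,u,v); return o+d*(z-o[2])/d[2]
def proj(p,X):
    T=np.array(p['pose']); c=T[:3,:3].T@(np.array(X)-T[:3,3]); return p['cx']+p['fx']*c[0]/-c[2], p['cy']-p['fy']*c[1]/-c[2]
E
python3 - <<'E'
from h import *
print(arm.read_state())
for n in ['top','scene']:
    p=arm.get_image(n); save(p,n+'1.png'); print(n,{k:v for k,v in p.items() if k!='img'})
    for l in ['dish_red','lid_red','lid_yellow']:
        for o in arm.outline_of(l,p): print(l,'box',o['conf'],o['box'],atz(p,o['box'][0],o['box'][1],44))
        for o in arm.mark_of(l,p): print(l,'mark',o['conf'],o['at'],atz(p,*o['at'],0 if 'dish' in l else 38))
E
```

```text
pics
{'clock': 0.0, 'joints': array([-9.34412641e-01,  3.85608452e-01,  6.62424036e-03, -4.90699939e-04,
       -1.19398379e+00, -2.58598079e-01]), 'joint_vel': array([-0.00036972,  0.00187555,  0.00092325,  0.0001152 , -0.00071479,
       -0.00160732]), 'joint_efforts': array([ 2.12891227e-04, -3.92284119e+01,  1.88400006e+01,  4.18620363e+00,
       -4.73305423e-03,  9.27970234e-06]), 'position': array([ 230.41025692, -580.53177519,  302.79067886]), 'ee_rot': array([-1.87682475e-01,  9.82229127e-01,  1.07759300e-03, -2.64261447e-04]), 'contact_force': array([-0.34944752,  0.69033715, -0.66495132]), 'wrist_torque': array([-0.01999437, -0.03017763,  0.04247198]), 'gripper_width': 85.14344575244193}
top {'fx': 418.573630330071, 'fy': 418.573630330071, 'cx': 315.4286487353983, 'cy': 196.6757488665312, 'pose': array([[-4.65304193e-03,  9.95641871e-01, -9.31429799e-02,
         3.67793833e+02],
       [-9.99913306e-01, -3.48511416e-03,  1.26978217e-02,
         3.01763470e+01],
       [ 1.23178691e-02,  9.31939884e-02,  9.95571771e-01,
         9.16830228e+02],
       [ 0.00000000e+00,  
[... 1796 characters left out ...]
.6, 201.4, 24.9, 21.7] [303.0399648  -73.93202755  44.        ]
lid_red box 0.63 [341.5, 177.1, 23.7, 16.1] [444.88477009 -97.59182274  44.        ]
lid_red box 0.63 [306.4, 165.1, 22.5, 18.7] [ 540.85317073 -100.98496659   44.        ]
lid_red mark 0.84 [315.7, 218.4] [426.88127481  50.97560238  38.        ]
lid_red mark 0.77 [340.1, 179.1] [447.8328197  -96.57723082  38.        ]
lid_red mark 0.69 [393.3, 204.1] [306.16043468 -70.26345574  38.        ]
lid_red mark 0.56 [306.0, 164.4] [ 548.09940315 -110.79282129   38.        ]
lid_yellow box 0.68 [265.0, 253.2, 28.3, 29.4] [455.40937718 188.74713278  44.        ]
lid_yellow mark 0.86 [260.1, 252.9] [467.8358472  187.94077708  38.        ]
```

Run:
```python
import cv2
a=cv2.imread('pics/top1.png'); b=cv2.imread('pics/scene1.png')
cv2.imwrite('pics/top1c.png',cv2.resize(a[110:310,180:460],None,fx=2.85,fy=2.85,interpolation=cv2.INTER_CUBIC))
cv2.imwrite('pics/scene1c.png',cv2.resize(b[120:320,210:450],None,fx=3,fy=3,interpolation=cv2.INTER_CUBIC))
```

```text
(no output)
```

View pics/top1.png

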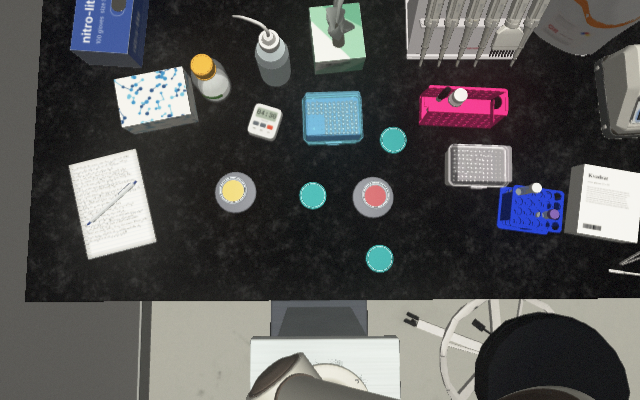

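View pics/top1c.png

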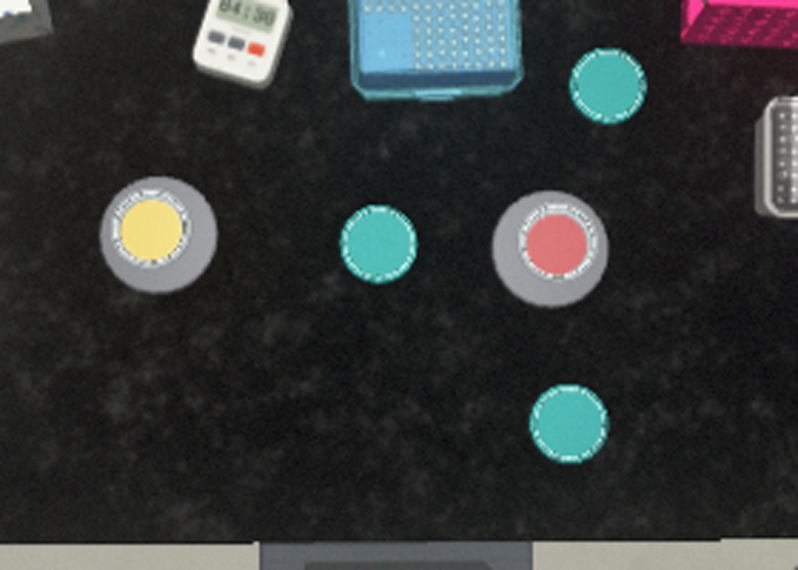

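View pics/scene1c.png

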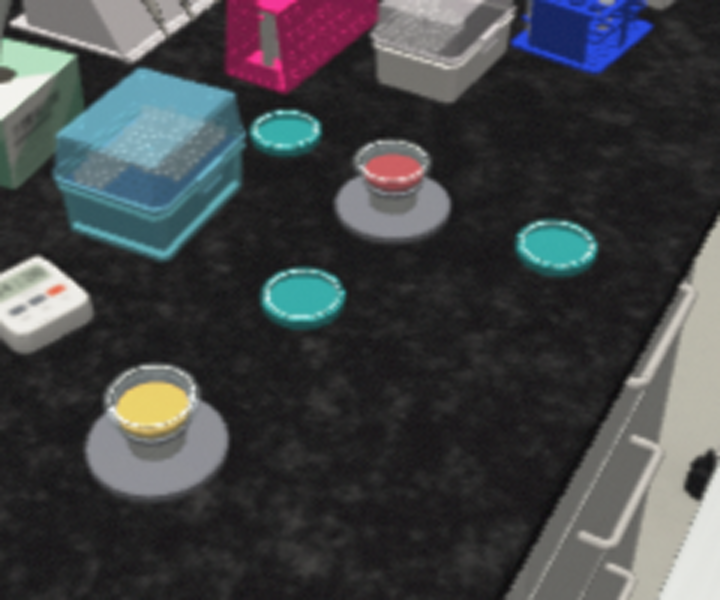

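The candidates in the top view are the red-gel dish at about (374,195), the yellow dish at (235,191), and turquoise lids lying on the worktop at (312,195), (393,140) and (379,259). In the enlarged crop, only the one at (374,195) has red gel under a clear lid on a grey pedestal, so it's the target. Next I'll refine its position and work out the transfer.

Run:
```python
from h import *
p=arm.get_image('top'); im=p['img'].astype(int)
red=(im[...,0]>170)&(im[...,1]<150)&(im[...,2]<150)
red[:170]=0;red[225:]=0;red[:,:350]=0;red[:,400:]=0
v,u=np.nonzero(red); print(len(u),u.mean(),v.mean(),atz(p,u.mean(),v.mean(),38))
print('foot',atz(p,373,197.4,8),'lid',atz(p,376.1,194.6,46))
s=arm.get_image('scene'); im=s['img'].astype(int)
r=(im[...,0]>150)&(im[...,1]<120)&(im[...,2]<120); r[:150]=0;r[200:]=0;r[:,:320]=0;r[:,365:]=0
v,u=np.nonzero(r);print(len(u),u.mean(),v.mean(),atz(s,u.mean(),v.mean(),38),[proj(s,(453,-109,z)) for z in (8,38,46)])
st=arm.read_state();M=R.from_quat(st['ee_rot']).as_matrix();print(M,M.T@(np.array([453,-109,200])-st['position']))
```

```text
345 374.89565217391305 195.3304347826087 [ 452.43028312 -106.72464556   38.        ]
foot [ 450.79243851 -107.16834228    8.        ] lid [ 453.18801669 -108.03304735   46.        ]
118 340.6101694915254 175.26271186440678 [ 453.95795426 -110.80361175   38.        ] [(np.float64(340.35026600806566), np.float64(186.17675339800167)), (np.float64(340.61539995835614), np.float64(175.7659190164244)), (np.float64(340.6877289761226), np.float64(172.92582470136557))]
[[-9.29482679e-01 -3.68865759e-01  3.29920490e-05]
 [-3.68865760e-01  9.29482677e-01 -7.07366417e-05]
 [-4.57321295e-06 -7.79181205e-05 -9.99999997e-01]] [-380.81757157  356.57734207  103.92828896]
```

Request:
apply_moves(increments=[[[-0.32,0.3,0,0,0,0,1],[-0.64,0.6,0,0,0,0,1],[-0.95,0.89,0,0,0,0,1],[-0.95,0.89,0,0,0,0,1]]])

```text
clock: 1.2
position: [287.3, -459.8, 304.6]
ee_rot: [-0.19, 0.982, 0.0, 0.0]
contact_force: [0.2, -0.2, 0.2]
gripper_width: 85.4
```

Request:
apply_moves(increments=[[[-0.32,0.3,0,0,0,0,1],[-0.64,0.6,0,0,0,0,1],[-0.95,0.89,0,0,0,0,1],[-0.95,0.89,0,0,0,0,1]]])

```text
clock: 1.6
position: [342.8, -342.6, 304.5]
ee_rot: [-0.19, 0.982, -0.0, 0.001]
contact_force: [-0.3, -0.6, 0.5]
gripper_width: 85.3
```

Request:
apply_moves(increments=[[[-0.32,0.3,0,0,0,0,1],[-0.64,0.6,0,0,0,0,1],[-0.95,0.89,0,0,0,0,1],[-0.95,0.89,0,0,0,0,1]]])

```text
clock: 2.0
position: [398.7, -225.4, 304.3]
ee_rot: [-0.19, 0.982, -0.0, 0.001]
contact_force: [-0.7, -0.3, 0.8]
gripper_width: 85.3
```

Request:
apply_moves(increments=[[[-0.32,0.3,0.3,0,0,0,1],[-0.64,0.6,0.6,0,0,0,1],[-0.95,0.89,0.9,0,0,0,1],[-0.95,0.89,0.9,0,0,0,1],[-0.95,0.89,0.9,0,0,0,1]]])

```text
clock: 2.5
position: [452.7, -109.8, 213.0]
ee_rot: [-0.188, 0.982, -0.0, -0.001]
contact_force: [-0.1, -0.3, 1.1]
gripper_width: 85.4
```

Run:
```python
from h import *
p=arm.get_image('wrist'); save(p,'w1.png'); st=arm.read_state(); print(st['clock'],st['position'],st['ee_rot'],st['contact_force'])
print(p['pose'],p['fx'])
for l in ['dish_red','lid_red']:
    for o in arm.outline_of(l,p): print(l,'box',o['conf'],o['box'],atz(p,o['box'][0],o['box'][1],44))
    for o in arm.mark_of(l,p): print(l,'mark',o['conf'],o['at'],atz(p,*o['at'],0 if 'dish' in l else 38))
```

```text
2.55 [ 452.75994876 -110.44432101  213.91536207] [-1.87903176e-01  9.82187477e-01 -1.99050501e-04 -3.41817259e-04] [ 0.49367131  0.21369874 -0.34557721]
[[-3.68679280e-01 -8.81344878e-01 -2.95477231e-01  3.75497889e+02]
 [ 9.29556652e-01 -3.49604821e-01 -1.17050843e-01 -1.39744954e+02]
 [-1.38103677e-04 -3.17817046e-01  9.48152048e-01  2.82578307e+02]
 [ 0.00000000e+00  0.00000000e+00  0.00000000e+00  1.00000000e+00]] 305.1809576005517
dish_red box 0.7 [323.0, 176.7, 98.7, 79.4] [ 432.41208873 -114.17886264   44.        ]
lid_red box 0.96 [241.8, 278.0, 49.2, 53.2] [ 547.20264137 -147.29882385   44.        ]
lid_red box 0.93 [323.9, 200.9, 72.0, 69.4] [ 451.30847401 -105.80208044   44.        ]
lid_red box 0.66 [442.4, 238.7, 60.9, 56.8] [445.64208032   2.21061761  44.        ]
lid_red box 0.64 [369.2, 38.6, 74.3, 75.1] [ 327.65882242 -121.22630014   44.        ]
lid_red mark 0.95 [369.7, 36.5] [ 325.09008233 -120.99128077   38.        ]
lid_red mark 0.87 [324.3, 199.9] [ 452.25747761 -104.96795039   38.        ]
lid_red mark 0.73 [438.7, 236.5] [446.71710358   1.69713816  38.        ]
lid_red mark 0.63 [237.6, 276.1] [ 551.00246684 -151.69783307   38.        ]
```

View pics/w1.png

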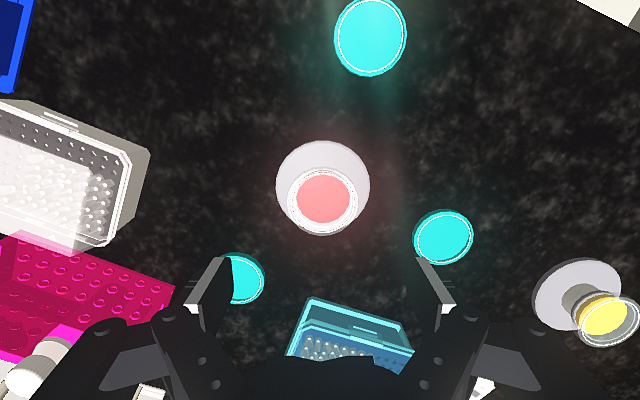

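The wrist view shows the red-gel lid at (324,201), roughly midway between the fingers (inner edges at columns 230 and 416). I'll lower to just above the lid and recheck the centring.

Request:
apply_moves(increments=[[[0,0.02,0.3,0,0,0,1],[0,0.02,0.6,0,0,0,1],[0,0.02,0.75,0,0,0,1],[0,0.02,0.75,0,0,0,1],[0,0.02,0.75,0,0,0,1]]])

```text
clock: 3.25
position: [452.2, -108.6, 139.8]
ee_rot: [-0.187, 0.982, -0.0, 0.001]
contact_force: [-0.8, 0.0, 0.6]
gripper_width: 85.6
```

Run:
```python
from h import *
st=arm.read_state(); M=R.from_quat(st['ee_rot']).as_matrix(); print(st['position'])
for n in ('wrist','top','scene'):
  p=arm.get_image(n); save(p,n+'2.png')
  for l in ['lid_red','dish_red']:
    for o in arm.outline_of(l,p):
      X=atz(p,o['box'][0],o['box'][1],42 if n!='scene' else 42); print(n,l,'box',o['conf'],o['box'],X,M.T@(X-st['position']))
  if n=='wrist':
    T=p['pose']; print('cam in tool',M.T@(T[:3,3]-st['position']),M.T@T[:3,:3],p['cx'])
    for h in ((453,-108),(452,-106)): print(proj(p,h+(46,)))
    for a in (28,-28): print('skirt',proj(p,st['position']+M@np.array([0,a,60])))
    im=cv2.cvtColor(p['img'],cv2.COLOR_RGB2BGR)
    cv2.imwrite('pics/w2c.png',cv2.resize(im[60:400,160:480],None,fx=1.75,fy=1.75))
```

```text
[ 452.16577963 -108.55926777  139.75158606]
wrist lid_red box 0.84 [387.0, 34.6, 102.8, 69.2] [ 337.02530628 -117.90265766   42.        ] [110.60554337  33.78617518  97.59563647]
wrist lid_red box 0.74 [234.5, 326.2, 36.6, 55.0] [ 533.87261963 -137.47414071   42.        ] [-65.19746318 -56.90635867  97.86933786]
wrist lid_red box 0.71 [478.1, 278.6, 80.5, 70.4] [441.08645375  -4.13969269  42.        ] [-28.0389024  101.22828382  97.71502549]
wrist lid_red box 0.58 [321.6, 238.4, 96.4, 94.2] [ 451.33414127 -106.97641031   42.        ] [ 0.30741469  1.84573669 97.75003012]
wrist dish_red box 0.83 [321.5, 199.4, 126.3, 92.8] [ 428.11982472 -116.249189     42.        ] [25.305073    1.77431006 97.72011317]
cam in tool [ 82.99964106   0.80415221 -69.40099807] [[-1.66259760e-03  9.47326965e-01  3.20263731e-01]
 [ 9.99998480e-01  1.40661359e-03  1.03062587e-03]
 [ 5.25852364e-04  3.20264957e-01 -9.47327863e-01]] 319.5080501551658
(np.float64(319.00151941329307), np.float64(243.20171450334783))
(np.float64(322.7495462607895), np.float64(242.90612943674964))
skirt (np.float64(375.580081255418
[... 461 characters left out ...]
] [31.53315892 15.81893372 97.70289816]
scene lid_red box 0.77 [311.3, 219.1, 22.8, 24.4] [431.18521858  61.25915426  42.        ] [-42.91933977 165.67683306  97.68812743]
scene lid_red box 0.62 [342.1, 177.1, 24.2, 14.1] [ 444.95790123 -100.80616705   42.        ] [ 3.96303425  9.93057959 97.74003585]
scene lid_red box 0.61 [397.4, 202.4, 27.3, 24.0] [299.19757623 -75.04999148  42.        ] [129.99218169  87.55831244  97.53507086]
scene lid_red box 0.51 [304.7, 164.4, 19.2, 16.1] [ 547.59054261 -104.15268466   42.        ] [-90.22310508 -30.97919246  97.88134085]
scene dish_red box 0.74 [340.9, 190.1, 38.1, 25.0] [424.25982596 -55.27580906  42.        ] [ 6.43788938 59.8835324  97.70239469]
```

View pics/w2c.png

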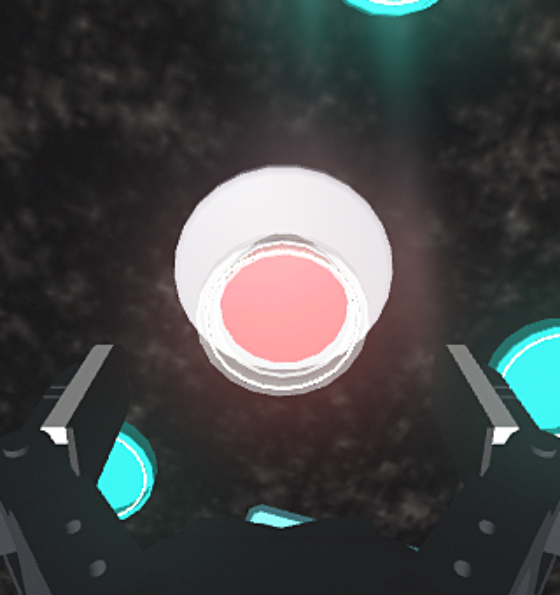

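Request:
apply_moves(increments=[[[0,0.01,0.2,0,0,0,1],[0,0.01,0.4,0,0,0,1],[0,0.01,0.5,0,0,0,1],[0,0.01,0.5,0,0,0,1],[0,0.01,0.5,0,0,0,1]]])

```text
clock: 4.2
position: [451.7, -107.0, 89.2]
ee_rot: [-0.188, 0.982, -0.0, 0.0]
contact_force: [0.6, -0.4, 0.0]
gripper_width: 85.6
```

Request:
apply_moves(increments=[[[0,0,0,0,0,0,-0.2],[0,0,0,0,0,0,-0.2],[0,0,0,0,0,0,-0.2],[0,0,0,0,0,0,-0.2],[0,0,0,0,0,0,-0.2],[0,0,0,0,0,0,-0.2],[0,0,0,0,0,0,-0.2],[0,0,0,0,0,0,-0.2]]])

```text
clock: 5.0
position: [451.9, -107.0, 90.3]
ee_rot: [-0.188, 0.982, -0.0, 0.001]
contact_force: [-1.7, 0.3, 7.6]
gripper_width: 57.8
```

Run:
```python
from h import *
p=arm.get_image('wrist'); save(p,'w3.png'); st=arm.read_state(); print(st['clock'],st['position'],st['ee_rot'],st['contact_force'],st['gripper_width'])
```

```text
5.05 [ 451.87661844 -107.01458224   90.29428924] [-1.88025110e-01  9.82163656e-01 -2.03612491e-04  1.03444601e-03] [-1.93045174  0.50005989  6.78316344] 57.60353427650267
```

View pics/w3.png

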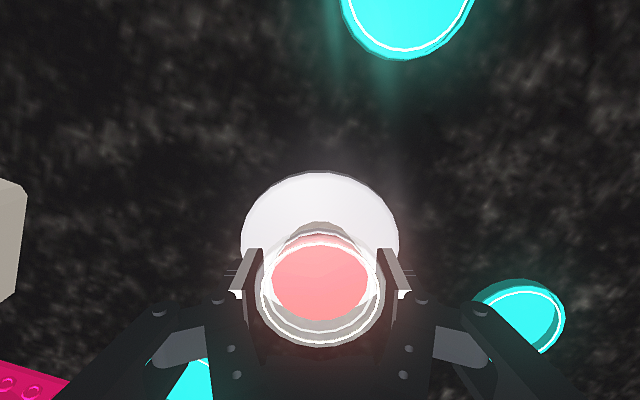

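The lid is held between the pads at (262–380, 285), with the opening at 58 mm. Next I'll tip it about the jaw axis while keeping its centre low.

Request:
apply_moves(increments=[[[-0.022,0,-0.018,0,0.085,0,-0.2],[-0.043,0,-0.03,0,0.17,0,-0.2],[-0.065,0,-0.043,0,0.26,0,-0.2],[-0.085,0,-0.05,0,0.34,0,-0.2],[-0.085,0,-0.05,0,0.34,0,-0.2],[-0.085,0,-0.05,0,0.34,0,-0.2],[-0.085,0,-0.05,0,0.34,0,-0.2]]])

```text
clock: 5.75
position: [458.8, -104.0, 94.0]
ee_rot: [-0.187, 0.979, -0.016, -0.083]
contact_force: [0.8, 0.6, -0.6]
gripper_width: 57.9
```

Run:
```python
from h import *
p=arm.get_image('wrist'); save(p,'w4.png'); st=arm.read_state(); print(st['clock'],st['position'],R.from_quat(st['ee_rot']).as_matrix(),st['contact_force'],st['gripper_width'])
s=arm.get_image('scene'); cv2.imwrite('pics/s4c.png',cv2.resize(cv2.cvtColor(s['img'][120:230,270:420],cv2.COLOR_RGB2BGR),None,fx=5,fy=5,interpolation=cv2.INTER_CUBIC))
```

```text
5.8 [ 458.86380405 -104.03036905   94.04634817] [[-9.16258453e-01 -3.68584165e-01 -1.56895379e-01]
 [-3.63313236e-01  9.29594377e-01 -6.21110917e-02]
 [ 1.68742227e-01  9.23551903e-05 -9.85660211e-01]] [ 0.17052523  0.43445792 -1.06730267] 58.04443835976168
```

View pics/w4.png

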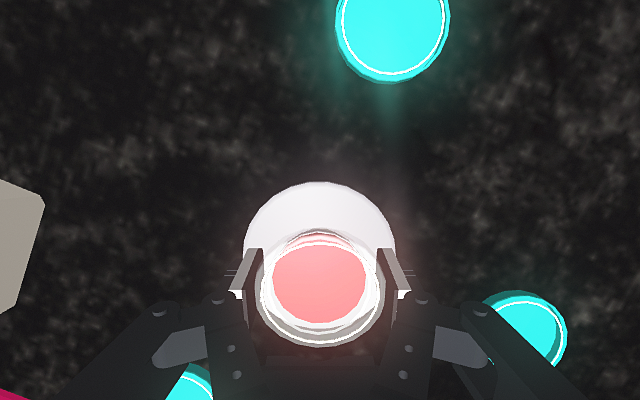

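View pics/s4c.png

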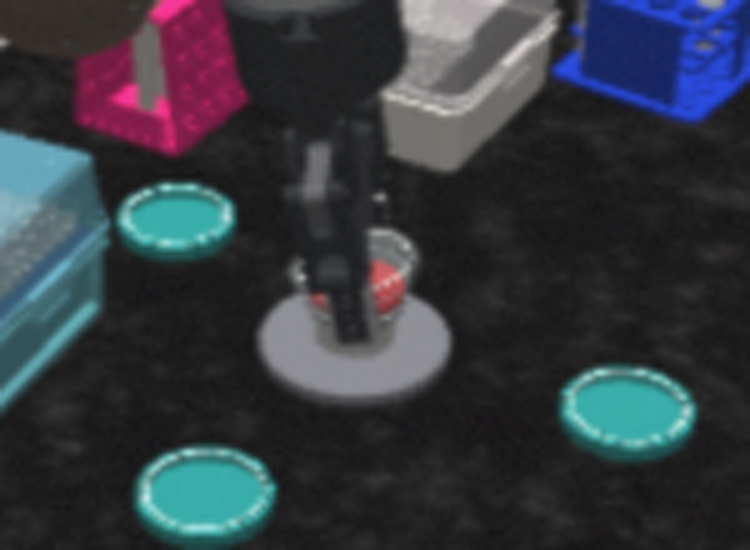

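In w4 the lid's rim ellipse at (321,285) hasn't moved relative to the pads, so it tilted with the tool by about 0.17 rad. Next I'll level it while raising it clear.

Request:
apply_moves(increments=[[[0.007,0,-0.04,0,0,0,-0.2],[0.014,0,-0.08,0,0,0,-0.2],[0.05,0,-0.11,0,-0.12,0,-0.2],[0.085,0,-0.14,0,-0.24,0,-0.2],[0.115,0,-0.17,0,-0.34,0,-0.2],[0.115,0,-0.17,0,-0.34,0,-0.2],[0.115,0,-0.17,0,-0.34,0,-0.2],[0.115,0,-0.17,0,-0.34,0,-0.2],[0.115,0,-0.17,0,-0.34,0,-0.2],[0.115,0,-0.17,0,-0.34,0,-0.2]]])

```text
clock: 6.85
position: [451.6, -106.9, 112.4]
ee_rot: [-0.188, 0.982, -0.0, -0.0]
contact_force: [-0.7, 0.7, -0.3]
gripper_width: 57.6
```

Run:
```python
from h import *
p=arm.get_image('wrist'); save(p,'w5.png'); st=arm.read_state(); print(st['clock'],st['position'],st['ee_rot'],st['contact_force'],st['gripper_width'])
print('lid top if held',proj(p,(452.2,-107,68)), 'dish',proj(p,(452.2,-107,40)))
s=arm.get_image('scene'); cv2.imwrite('pics/s5c.png',cv2.resize(cv2.cvtColor(s['img'][120:230,270:420],cv2.COLOR_RGB2BGR),None,fx=5,fy=5,interpolation=cv2.INTER_CUBIC))
```

```text
6.9 [ 451.53565114 -106.92890426  112.36598528] [-1.87877310e-01  9.82192454e-01 -6.87234942e-07 -3.16744296e-04] [-0.46173958  0.69682682  0.04137282] 57.95695312409449
lid top if held (np.float64(317.42105709120375), np.float64(294.36230285177334)) dish (np.float64(317.7886756868158), np.float64(261.4411147713887))
```

View pics/w5.png

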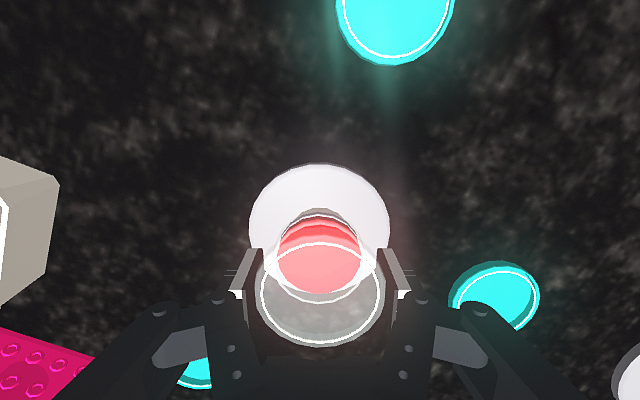

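View pics/s5c.png

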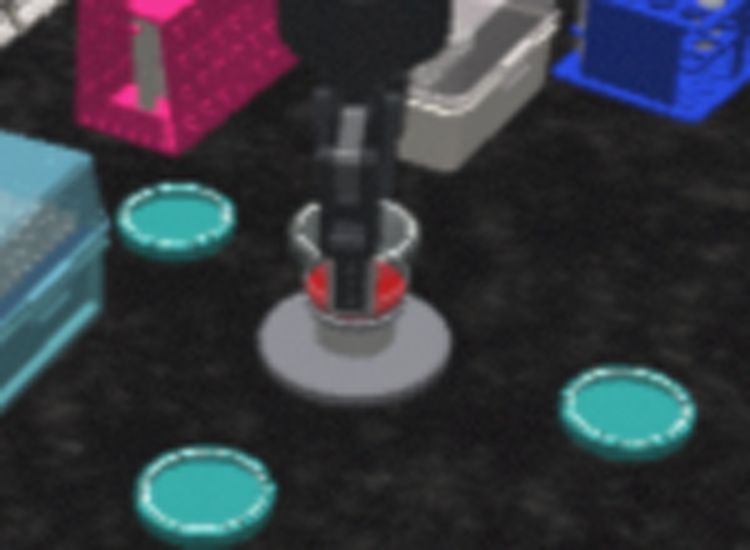

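The lid is level and clear. In the scene crop its rim is centred at (355,237), directly above the gel at (356,290). Now I'll lower it back along the same line.

Request:
apply_moves(increments=[[[0,0,0.04,0,0,0,-0.2],[0,0,0.08,0,0,0,-0.2],[0,0,0.12,0,0,0,-0.2],[0,0,0.15,0,0,0,-0.2],[0,0,0.18,0,0,0,-0.2],[0,0,0.2,0,0,0,-0.2],[0,0,0.21,0,0,0,-0.2],[0,0,0.22,0,0,0,-0.2],[0,0,0.22,0,0,0,-0.2],[0,0,0.22,0,0,0,-0.2]]])

```text
clock: 7.95
position: [451.4, -107.0, 90.7]
ee_rot: [-0.188, 0.982, -0.0, 0.0]
contact_force: [0.2, 1.0, -1.0]
gripper_width: 57.9
```

Run:
```python
from h import *
p=arm.get_image('wrist'); save(p,'w6.png'); st=arm.read_state(); print(st['clock'],st['position'],st['ee_rot'],st['contact_force'],st['gripper_width'])
```

```text
8.0 [ 451.43254849 -107.01697581   90.71836968] [-1.87775777e-01  9.82211911e-01 -1.59481727e-06  1.39453951e-04] [ 0.04355044 -0.3398214  -0.71875201] 57.78959150935437
```

View pics/w6.png

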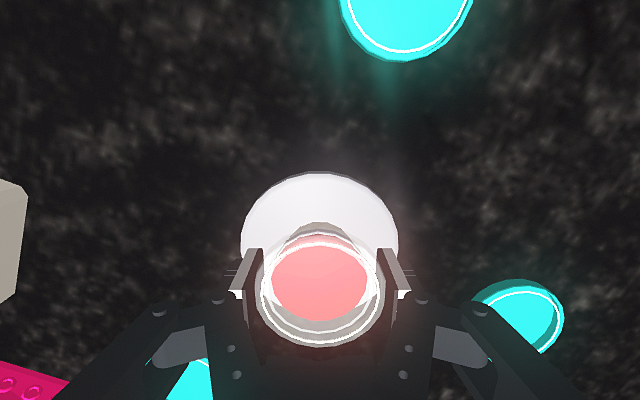

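This view matches w3, but no contact force shows yet. I'll ease down about 1.5 mm to make contact.

Request:
apply_moves(increments=[[[0,0,0.005,0,0,0,-0.2],[0,0,0.01,0,0,0,-0.2],[0,0,0.015,0,0,0,-0.2],[0,0,0.015,0,0,0,-0.2]]])

```text
clock: 8.4
position: [451.5, -107.0, 90.2]
ee_rot: [-0.188, 0.982, -0.0, 0.0]
contact_force: [-3.8, 1.5, 10.1]
gripper_width: 57.5
```

The contact force reads 10 N, so the lid is seated. Opening the gripper.

Request:
apply_moves(increments=[[[0,0,0,0,0,0,1],[0,0,0,0,0,0,1],[0,0,0,0,0,0,1],[0,0,0,0,0,0,1],[0,0,0,0,0,0,1],[0,0,0,0,0,0,1],[0,0,0,0,0,0,1],[0,0,0,0,0,0,1]]])

```text
clock: 9.2
position: [451.4, -107.0, 89.1]
ee_rot: [-0.188, 0.982, 0.0, -0.0]
contact_force: [0.0, -0.2, -0.2]
gripper_width: 85.3
```

Request:
apply_moves(increments=[[[0,0,-0.15,0,0,0,1],[0,0,-0.35,0,0,0,1],[0,0,-0.6,0,0,0,1],[0,0,-0.9,0,0,0,1],[0,0,-0.9,0,0,0,1],[0,0,-0.9,0,0,0,1]]])

```text
clock: 9.8
position: [451.4, -107.0, 179.6]
ee_rot: [-0.188, 0.982, 0.0, 0.001]
contact_force: [-0.4, -0.1, -0.4]
gripper_width: 85.6
```

Run:
```python
from h import *
p=arm.get_image('wrist'); st=arm.read_state(); print(st['clock'],st['position'],st['contact_force'],st['gripper_width'])
im=cv2.cvtColor(p['img'],cv2.COLOR_RGB2BGR); cv2.imwrite('pics/w7c.png',cv2.resize(im[100:300,200:460],None,fx=3,fy=3,interpolation=cv2.INTER_CUBIC))
for o in arm.outline_of('lid_red',p): print(o['conf'],o['box'],atz(p,o['box'][0],o['box'][1],42))
s=arm.get_image('scene'); cv2.imwrite('pics/s7c.png',cv2.resize(cv2.cvtColor(s['img'][120:230,270:420],cv2.COLOR_RGB2BGR),None,fx=5,fy=5,interpolation=cv2.INTER_CUBIC))
for o in arm.outline_of('lid_yellow',s): print('y',o['conf'],o['box'])
```

```text
9.85 [ 450.88104066 -107.01417914  178.81083726] [ 0.69336457 -0.42609332  0.10062374] 85.73055281584219
0.89 [453.8, 252.2, 67.6, 62.9] [4.42716772e+02 2.43430346e-01 4.20000000e+01]
0.88 [240.5, 297.3, 38.3, 53.2] [ 541.75713973 -139.17559893   42.        ]
0.69 [373.2, 37.5, 84.2, 74.9] [ 331.83140974 -118.49536392   42.        ]
0.61 [320.8, 214.6, 84.0, 77.6] [ 451.26804451 -105.42385872   42.        ]
y 0.57 [262.0, 252.8, 32.3, 27.7]
```

View pics/w7c.png

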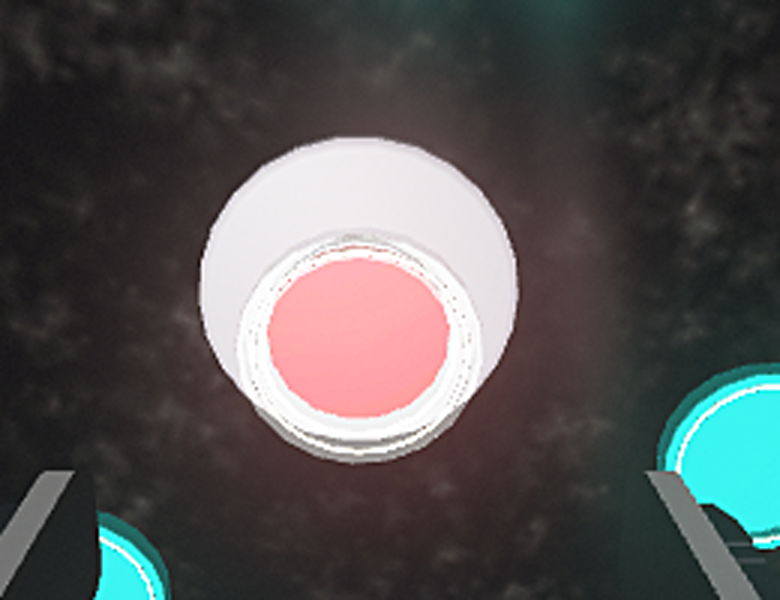

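View pics/s7c.png

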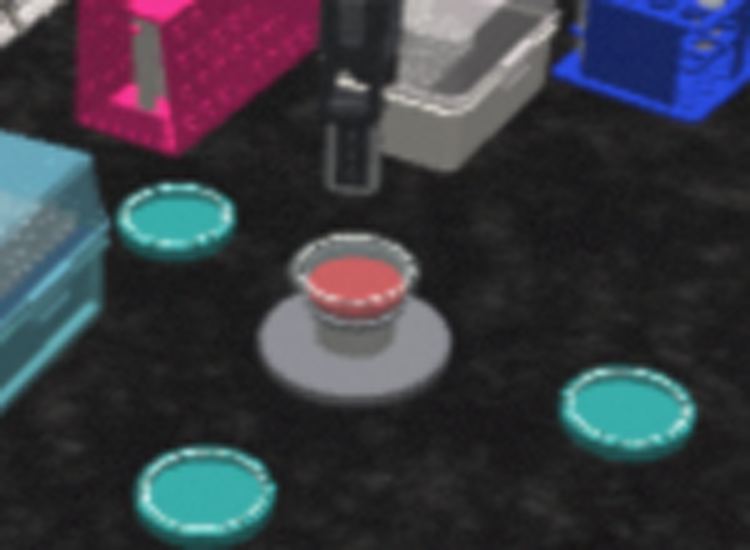

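The lid's ring at crop (359,345) is concentric with the gel, and the lid sits flat and released. The gripper is well clear of it, so I'm handing in the job.

```bash
python3 -c "
from bench import arm
print(arm.job_done())"
```

```text
the job is handed in; nothing more can be done
None
```

I aired the red-gel dish and set its lid back on centred and flat, and the job is handed in (it reports no verdict). It took about 10 s of the 38 s allowed.

- **Tip:** I gripped the lid across its skirt and tipped it about 0.17 rad (10°). By the tool's motion, its centre was about 4.5 mm above its seat.
- **Raise:** I levelled the lid and raised it about 22 mm, staying over the dish.
- **Lower and release:** I brought it down still held until the contact force read about 10 N. I then opened the gripper and backed off 90 mm.

**Last checks:**
- **Position:** The wrist picture shows the lid's ring concentric with the red gel. The lid is at about (451, -105) mm, within 2 mm of the estimate before the grasp.
- **Level and clear:** The scene picture shows the lid level on the dish. The gripper is open and the contact force is near zero.
- **Yellow lid:** I never approached it. It was last found at pixel (262, 253) in the scene view; at the start it was at (265, 253), and I take the 3-pixel difference as detection noise.

**Disagreements:**
- **Grip width:** The opening read about 58 mm on the 60 mm lid.
- **Camera offsets:** The wrist and top cameras differed by about 3 mm on the dish's position, so I centred the grasp by the picture between the fingers.

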